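# Hold the fan's pan switch until it blows on the drying mug

### The arm

A 6-joint arm with a two-finger parallel gripper is mounted at the origin on the work surface. World frame = base frame: x ahead of the robot, y to its left, z up, the work surface at z = 0. Lengths are in m, angles in rad, forces in N, time in s.
With the tool pointing down it reaches from about 0.3 to 0.85 m from the base axis. Payload 5.4 kg.
Tool frame: the origin (TCP) lies midway between the tips of the shut fingers; the grasp point (between the pads) lies arm.hold_point_z behind it (arm.hold_point_z is the distance from the TCP to the grasp point, in m); z points along the fingers, x is the direction in which the jaws open and shut, and the axes are right-handed (so a half turn about z gives the same grasp; the last joint's range is limited). The gripper opens to 85 mm and grips with 20 to 120 N. Pads are 22 mm wide; open, the fingers measure 114 mm over their backs; the gripper's body (76 mm by 85 mm) begins 54 mm behind the grasp point. The pads swing forward as they close: fully open they stand 13 mm farther back than shut.
Start: joints at [-1.322, 0.158, 1.597, -0, 1.386, -0.21], TCP at [0.255, -0.516, 0.231] pointing down, gripper open.
Joint ranges: [-2.91, 2.91], [-0.94, 2.29], [0.18, 2.7], [-1.29, 4.43], [0.17, 2.64], [-3, 3]. Speed limits (rad/s): [2.57, 2.57, 3.14, 3.14, 3.14, 3.14].

### API

Orientations are given as a rotation vector (axis times angle).
In Python, from cell import sensors, read_camera, calibration, arm gives the robot as it stands. The module is installed in compiled form; this text tells all that it offers.
- The arm moves only by the tool carry_out, never from a script. Its argument "rows" is a list of rows, each a list of 3 entries, a list of its own where there are three numbers: the shift along the tool's x, y, z in cm, then the turn, a rotation vector about the tool's x, y, z in rad, then the closure, from 0 (fully open) to 1 (shut). In form: [[[dx, dy, dz], [wx, wy, wz], hand], ...]. A call has 1 to 20 rows; each row shifts and turns the commanded pose from where the row before left it, along the tool's axes as they then stand; what a row does not reach is not made up. A row lasts 1/10 s, in which the tool goes at most 50 mm and 8.59 degrees, less where a joint would pass 70% of its speed; a pose out of reach is approached as far as the arm can. A call with a gripper value outside its range is refused whole. The fingers move at their own pace and stop on an object; "force" is the grip in N (left out, the last holds). Time passes only in rows, so rows that do not move let the fingers close. It gives the time, the measured TCP pose, the force and the opening at its end, in the units of the state.
- sensors.get_obs(): the state, without advancing time (a new reading comes with each control period).
- read_camera(name): name is "side" or "top"; returns the picture (480x640x3 uint8, red, green, blue); there is no depth.
- calibration(name): a dict with "intrinsics" (3x3 intrinsics, pixels), "k1" (the pictures are not rectified: a ray, as slopes to the right and down, at radius r is drawn at 1 + k1 r^2 times it, then the intrinsics apply), "R" (3x3) and "t" (3): a world point X has camera coordinates R X + t. Camera axes: x right, y down, z forward; pixel columns grow to the right and rows downward; lengths in m; the calibration is good to about 2 mm. A picture is of the moment at which its call begins. calibration takes no time and is no camera call.
- arm.hand_in(): hands the job in, once; it reports no verdict.
The state is a dict: "time": time; "joint_positions": joint angles; "joint_velocities": joint speeds; "tau": joint torques, N m; "tcp_pos": TCP position; "tool_rot": TCP orientation; "force": force on the tool from outside, world axes, zero at the start; "wrist_torque": the same for the moment, N m; "width": finger opening in m.
Only numpy, scipy, OpenCV 4.12 (cv2) and the standard library are available. Lean on these libraries where they do the work, as an engineer would, in place of code of your own. Each camera call takes 0.05 s, during which the arm holds its last target.

### The job

The rinsed mug stands upside down to dry: turn the desk fan with its spring-centred switch until it points straight at the mug. Push the switch paddle right over towards the side the fan must turn and hold it there while the head pans, then let the paddle spring back to the middle; press it firmly but do not force it, touch nothing of the fan itself, and leave the mug and the other things where they are.

Things in the scene. Friction and masses are not known exactly. Their poses are not given: they have to be found in the camera images.
- switch_box: Low black plastic switch box, 110 mm (own x) by 120 mm (own y) by 36 mm high, screwed to the table, on its top a steel plate (to 40 mm high) from which one grey paddle stands up. Origin: centre of its underside; z up; own x points away from the robot, turned at most 0.5 rad.
- paddle_tip (a point): Middle of the top edge of the grey upright paddle: a blade 40 mm wide (along the box's x), 12 mm thick (along the box's y), its lower edge 46 mm and its top 120 mm above the table when centred. It tips only to the box's +y or -y side, about a hinge line along the box's x, 40 mm above the table over the box's centre (80 mm below this point). z points up along the blade.
- paddle (a joint): Tip of the paddle, rad: 0 centred, positive towards the box's +y side, hard stops at +0.35 and -0.35; sprung back to 0. Pushed 60 mm above the hinge it resists with a force rising evenly to about 8 N at the stop, steeply beyond; over 20 N is forcing it. The fan pans only from somewhere between 0.24 and 0.32 on.
- fan_hub (a point): Centre of the front of the fan's grille. Own x points the way the air is blown (level), z up. The hub lies 72 mm ahead of the vertical pan axis and 145 mm above the table. White plastic fan: round foot 150 mm across, post, grille 174 mm across and 45 mm deep, 230 mm high in all.
- fan_head (a joint): Pan of the fan head, rad: positive is anticlockwise seen from above, limits -1.2 and +1.2. Paddle to the box's +y side: anticlockwise (rises); to -y: clockwise (falls). It pans while the paddle is held nearly or fully over; with the paddle on its stop at 0.06 to 0.3 rad/s, differing from run to run, slower if held less far. It halts at once when let go.
- mug: Aluminium mug, upside down, 80 mm across, 95 mm high, with a handle standing out to 70 mm from its axis. Origin: on its axis, at the table. It stands about 0.25 m from the fan's pan axis, on one side or the other of where the fan points.
- top: Wooden spinning top, 70 mm across and 82 mm high, standing on its blunt end, on the other side of the fan's line from the mug. Origin: on its axis, at the table. Leave it alone.
- cashbox: Black cashbox, lid shut, 154 by 194 mm, 79 mm high plus a wire handle to 91 mm. Origin: centre of its underside. Leave it alone.
- jar: Glass jar with a lid, 68 mm across, 100 mm high. Origin: centre of its underside. Leave it alone.
There are look-alikes about, which are no part of the job. Leave any green or red look-alike of the mug alone. Leave any orange look-alike of the switch_box alone.

How it is judged:
On the way:
1. the paddle is held well over to one side (beyond 0.24 rad) for half a second ((value of joint paddle above 0.24 rad or value of joint paddle below -0.24 rad)), for 0.5 s.
At the end, for the whole second after the job is handed in: the fan's blowing line passes within 28 mm of the mug's axis (seen from above) and the head is still, the paddle is back within 0.05 rad of the middle, and mug, top, cashbox and jar stand within 15 mm of where they were (y of mug in the frame of fan_hub between -0.028 and 0.028 m and x of mug in the frame of fan_hub above 0.05 m and value of joint paddle between -0.05 and 0.05 rad and velocity of joint fan_head between -0.03 and 0.03 rad/s and angle between mug's own z axis and vertical below 0.1 rad and distance of each of mug, top, cashbox, jar from where it was at the start of the episode below 0.015 m); the robot touches nothing.
It fails at once if the paddle is forced (more than 20 N on it) (contact force between paddle and anything else above 20 N).
It fails at once if the fan is touched by the robot (contact force between fan and the fingers above 0.5 N or contact force between fan and the arm above 0.5 N).
It fails at once if the mug or a bystander is shoved (more than 15 mm) (distance of any of mug, top, cashbox, jar from where it was at the start of the episode above 0.015 m).
It also fails if it takes over 51 s, if anything falls off the work surface, if the arm or the gripper's body presses on something with over 40 N, if the wrist force passes 120 N, or if a joint passes its speed limit or range.

## Working session

There is one attempt and no reset: what is moved stays moved. The work goes in short steps, Python scripts to look and compute and a tool call to move; the robot and the scene stay as the last step left them, time stands still between calls to the robot, and variables do not carry over. Pictures are saved under pics/ and viewed, and the job is handed in when it is done.

Besides the shell and the picture viewer there is one more tool, called after "Emit:" in YAML: its name, and indented under it one key for each argument. carry_out: Moves the arm, as the interface text tells. Its arguments: {"type":"object","properties":{"rows":{"type":"array","items":{"type":"array"}},"force":{"type":"number"}},"required":["rows"]}

```bash
mkdir -p pics; python3 - <<'E'
from cell import sensors, read_camera, calibration, arm
import cv2
for n in("top","side"):
    cv2.imwrite(f"pics/{n}0.png",read_camera(n)[:,:,::-1]); print(n,calibration(n))
o=sensors.get_obs();print(o); print(arm.hold_point_z)
E
```

```text
top {'intrinsics': array([[440.31044815,   0.        , 321.49036216],
       [  0.        , 440.31044815, 240.63489879],
       [  0.        ,   0.        ,   1.        ]]), 'k1': -0.012857700764910544, 'R': array([[-0.01569329, -0.999708  ,  0.01837462],
       [-0.9941745 ,  0.01364131, -0.10691579],
       [ 0.10663392, -0.01994544, -0.99409828]]), 't': array([-0.00423946,  0.50553133,  1.20755081])}
side {'intrinsics': array([[522.27168502,   0.        , 331.25005678],
       [  0.        , 522.27168502, 246.21986496],
       [  0.        ,   0.        ,   1.        ]]), 'k1': -0.025997028702947664, 'R': array([[-0.93502849, -0.35405   ,  0.01924342],
       [-0.22266234,  0.54407167, -0.80895457],
       [ 0.27594057, -0.76068036, -0.58755612]]), 't': array([0.46023105, 0.20452065, 1.21392156])}
{'time': 0.1, 'joint_positions': array([-1.32209577e+00,  1.59027499e-01,  1.59811890e+00, -3.48186038e-06,
        1.38620874e+00, -2.10085898e-01]), 'joint_velocities': array([-1.02467703e-03, -2.67304433e-03, -1.90514281e-03,  1.07877370e-03,
        8.60239806e-04, -1.69483163e-05]), 'tau': array([ 2.37369031e-04, -3.96991074e+01, -3.32337141e+01, -3.12934371e-04,
        4.25062899e-03,  1.97632102e-05]), 'tcp_pos': array([ 0.25449344, -0.51499994,  0.23038576]), 'tool_rot': array([-2.66734019e+00,  1.65747874e+00,  1.99801293e-03]), 'force': array([ 0.70349795,  0.2894721 , -0.06773544]), 'wrist_torque': array([-0.04030128, -0.02610448,  0.0108114 ]), 'width': 0.08544451096302258}
0.0187
```

View pics/top0.png

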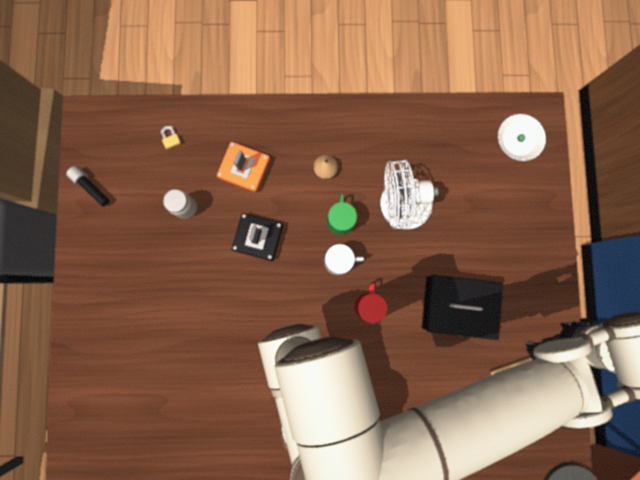

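View pics/side0.png

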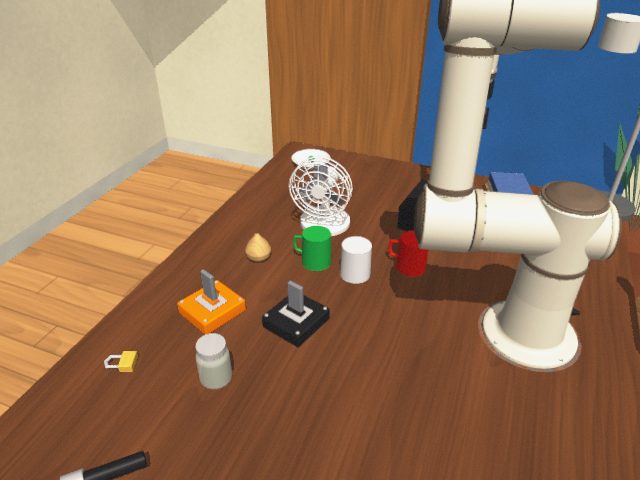

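Top view candidates:
- **Mugs:** green (342,216), aluminium-grey (340,259) and red (371,306). The grey one fits, as green and red are excluded.
- **Switch boxes:** orange (244,166) and black (258,237). The black one fits.

I'll confirm both in enlarged crops.

```bash
python3 - <<'E'
import cv2
a=cv2.imread("pics/top0.png");b=cv2.imread("pics/side0.png")
cv2.imwrite("pics/c1.png",cv2.resize(a[140:290,220:445],(788,525),interpolation=cv2.INTER_CUBIC))
cv2.imwrite("pics/c2.png",cv2.resize(b[140:350,250:400],(570,798)[0:2] if 0 else (428,600),interpolation=cv2.INTER_CUBIC))
cv2.imwrite("pics/c3.png",cv2.resize(a[200:275,220:300],(640,600),interpolation=cv2.INTER_CUBIC))
E
```

```text
(no output)
```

View pics/c1.png

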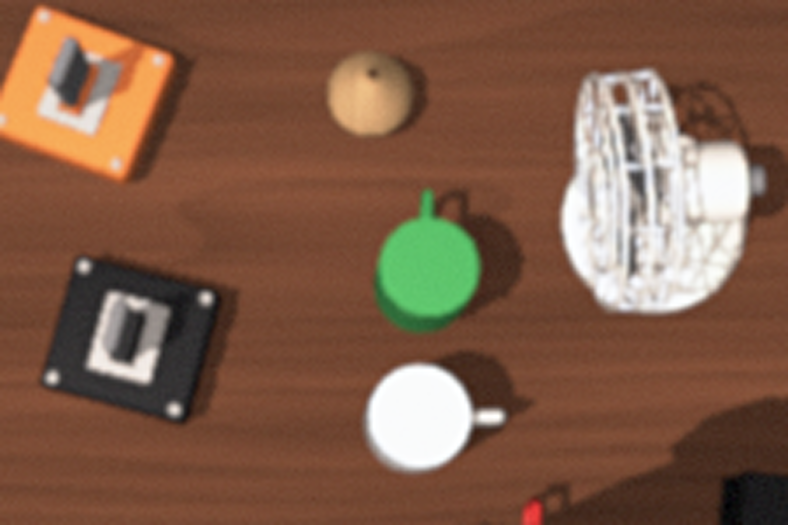

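View pics/c2.png

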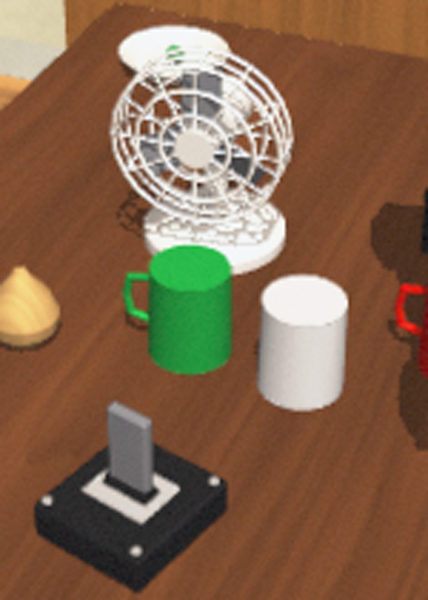

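View pics/c3.png

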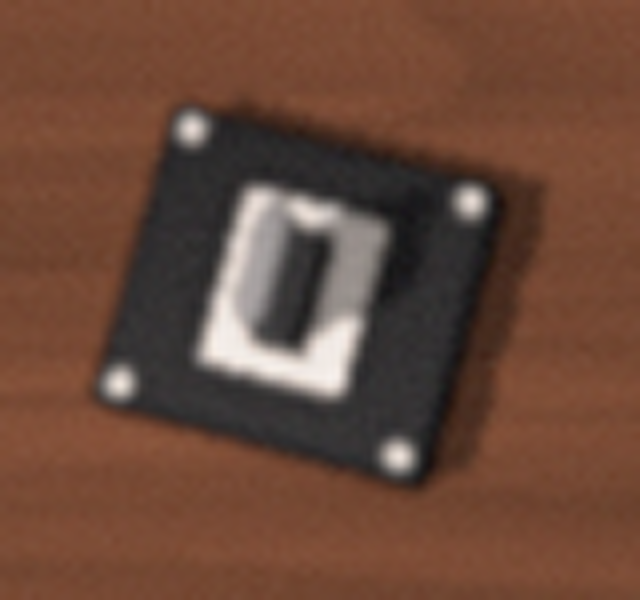

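```bash
cat > h.py <<'E'
import numpy as np, cv2
from cell import calibration
C={n:calibration(n) for n in("top","side")}
def proj(n,X):
    c=C[n];p=np.atleast_2d(X)@c["R"].T+c["t"]; s=p[:,:2]/p[:,2:]; r2=(s**2).sum(1,keepdims=True)
    s=s*(1+c["k1"]*r2); K=c["intrinsics"]; return s*[K[0,0],K[1,1]]+[K[0,2],K[1,2]]
def unproj(n,uv,z):
    c=C[n];K=c["intrinsics"];d=(np.array(uv,float)-[K[0,2],K[1,2]])/[K[0,0],K[1,1]]
    s=d.copy()
    for _ in range(20): s=d/(1+c["k1"]*(s@s))
    ray=c["R"].T@np.append(s,1); o=-c["R"].T@c["t"]
    return o+ray*(z-o[2])/ray[2]
E
python3 - <<'E'
from h import *
sc=[unproj("top",p,0.037) for p in[(243.4,215.7),(278.3,224.9),(234.3,247.6),(269.4,256.5)]]
sc=np.array(sc);print(sc,sc.mean(0)); 
ax=(sc[0]+sc[1]-sc[2]-sc[3]); ay=(sc[0]+sc[2]-sc[1]-sc[3]); print(np.arctan2(ax[1],ax[0]),np.arctan2(-ay[0],ay[1]))
print("mug",unproj("top",(339.2,258.4),.095), "side",unproj("side",(250+304/2.853,140+300/2.853),.095))
print("hub side",unproj("side",(319.8,191.9),.145))
print("foot",unproj("top",(406.5,201),.015))
E
```

```text
[[0.57732651 0.20536864 0.037     ]
 [0.55012054 0.10823963 0.037     ]
 [0.48827948 0.23020457 0.037     ]
 [0.46221266 0.13327678 0.037     ]] [0.5194848  0.16927241 0.037     ]
-0.2747146204700113 -0.26792140162022515
mug [ 0.45033417 -0.05632635  0.095     ] side [ 0.44699471 -0.05669907  0.095     ]
hub side [ 0.60072085 -0.18957538  0.145     ]
foot [ 0.61782549 -0.25784978  0.015     ]
```

```bash
cat >> h.py <<'E'
def fan_draw(img,n,ax,th,crop,sc):
    x0,y0,x1,y1=crop
    im=cv2.resize(img[y0:y1,x0:x1],None,fx=sc,fy=sc,interpolation=cv2.INTER_CUBIC)
    def poly(P,col):
        q=((proj(n,P)-[x0-.5,y0-.5])*sc).astype(np.int32); cv2.polylines(im,[q],False,col,1)
    t=np.linspace(0,2*np.pi,73); z0=0*t
    for z,col in((0.,(0,255,255)),(.015,(0,200,0))): poly(np.c_[ax[0]+.075*np.cos(t),ax[1]+.075*np.sin(t),z0+z],col)
    d=np.array([np.cos(th),np.sin(th)]);e=np.array([-d[1],d[0]])
    for r,f,col in((.087,.072-.0225,(255,0,255)),(.087,.072,(0,0,255)),(.02,.072,(0,0,255)),(.087,.027,(255,0,0))):
        xy=np.array(ax)+d*f+np.outer(r*np.cos(t),e); poly(np.c_[xy,.145+r*np.sin(t)],col)
    return im
E
python3 - <<'E'
from h import *
ax=(.618,-.258);th=1.82
cv2.imwrite("pics/f1.png",fan_draw(cv2.imread("pics/top0.png"),"top",ax,th,(365,140,460,250),5.4))
cv2.imwrite("pics/f2.png",fan_draw(cv2.imread("pics/side0.png"),"side",ax,th,(270,140,370,245),5.6))
E
```

```text
(no output)
```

View pics/f1.png

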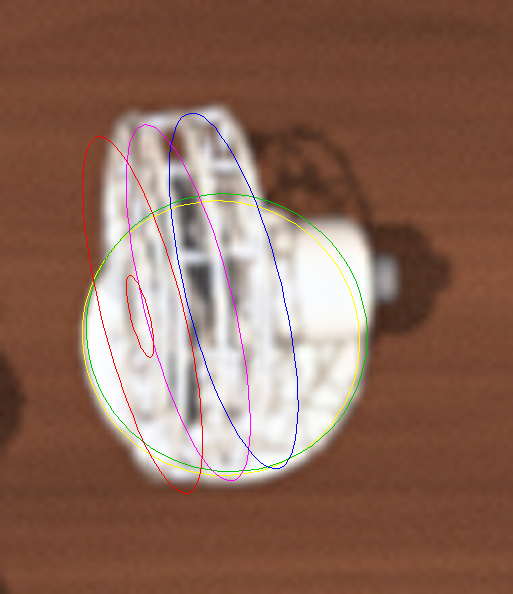

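View pics/f2.png

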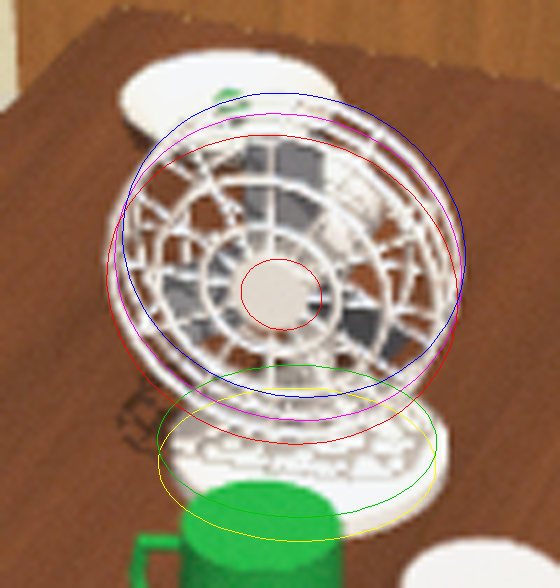

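```bash
python3 - <<'E'
from h import *
ax=(.611,-.261);th=1.68
a=fan_draw(cv2.imread("pics/top0.png"),"top",ax,th,(370,145,445,250),5.3)
b=fan_draw(cv2.imread("pics/side0.png"),"side",ax,th,(280,145,360,245),4.8)
h=min(len(a),len(b)); cv2.imwrite("pics/f3.png",np.hstack([a[:h],b[:h]])); print(a.shape,b.shape)
E
```

```text
(556, 398, 3) (480, 384, 3)
```

View pics/f3.png

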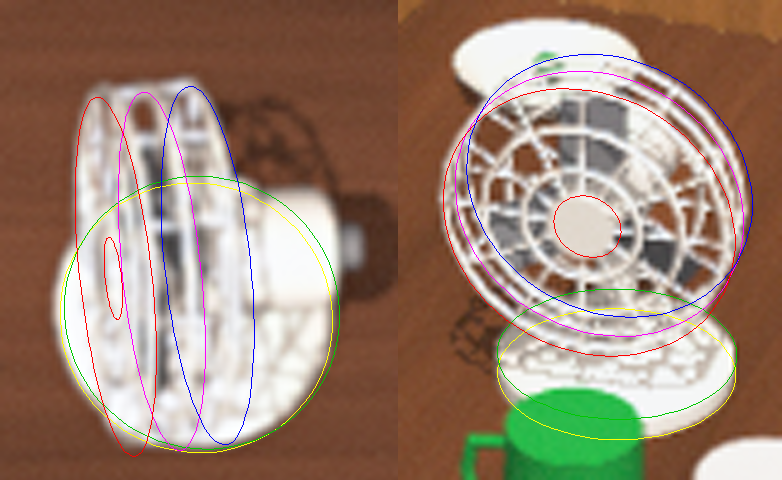

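```bash
python3 - <<'E'
from h import *
h=unproj("side",(319.8,191.9),.145)[:2]
for p in((426.6,191.4),(435.8,191.2)):
    q=unproj("top",p,.145)[:2]; print(q,np.arctan2(*(h-q)[::-1]))
ax=(.610,-.258);th=1.62
a=fan_draw(cv2.imread("pics/top0.png"),"top",ax,th,(370,145,445,250),5.3)
b=fan_draw(cv2.imread("pics/side0.png"),"side",ax,th,(280,145,360,245),4.8)
h=min(len(a),len(b)); cv2.imwrite("pics/f4.png",np.hstack([a[:h],b[:h]]))
E
```

```text
[ 0.61677472 -0.28247806] 1.7419095987479902
[ 0.61704007 -0.30639294] 1.7095964221547317
```

View pics/f4.png

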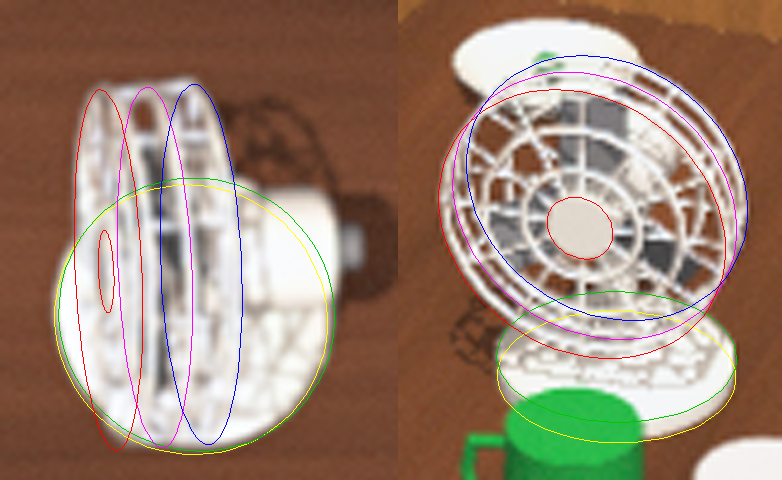

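Emit:
carry_out:
  rows:
    - [[0,0,-1],[0,0,-0.105],1]
    - [[0,0,-1],[0,0,-0.105],1]
    - [[0,0,-1],[0,0,-0.105],1]
    - [[0,0,-1],[0,0,-0.105],1]
    - [[0,0,-1],[0,0,-0.105],1]
    - [[0,0,0],[0,0,-0.105],1]
    - [[0,0,0],[0,0,-0.105],1]
    - [[0,0,0],[0,0,-0.105],1]
  force: 40

```text
time: 0.9
tcp_pos: [0.2545, -0.5153, 0.2808]
tool_rot: [-3.113, 0.419, 0.001]
force: [-0.4, 0.7, -0.5]
width: 0.0002
```

```bash
python3 - <<'E'
from h import *
from cell import sensors
from scipy.spatial.transform import Rotation as R
o=sensors.get_obs(); M=R.from_rotvec(o["tool_rot"]).as_matrix(); print(o["time"],o["tcp_pos"],o["force"],o["width"]);print(M, o["joint_positions"])
c=np.array([.5195,.1693]);yaw=-.2715;by=np.array([-np.sin(yaw),np.cos(yaw)])
T=np.r_[c-by*.040,.25]; print(T,M.T@(T-o["tcp_pos"]), np.arctan2(M[1,0],M[0,0]))
E
```

```text
0.9 [ 0.25454687 -0.51527927  0.28079488] [-0.44785729  0.72790342 -0.47068066] 0.0001817538095225771
[[ 9.64375190e-01 -2.64538163e-01 -2.28759126e-04]
 [-2.64537861e-01 -9.64374874e-01  9.06686602e-04]
 [-4.60462762e-04 -8.13870615e-04 -9.99999563e-01]] [-1.32212859e+00  1.29173207e-01  1.53187549e+00  1.43020143e-06
  1.48147906e+00 -1.05440382e+00]
[0.50877293 0.13076521 0.25      ] [ 0.07428025 -0.6902565   0.03132247] -0.2677247095481711
```

Emit:
carry_out:
  rows:
    - [[0.2,-2.0,0],[0,0,0],1]
    - [[0.4,-3.8,0],[0,0,0],1]
    - [[0.4,-3.8,0],[0,0,0],1]
    - [[0.4,-3.8,0],[0,0,0],1]
    - [[0.4,-3.8,0],[0,0,0],1]
    - [[0.4,-3.8,0],[0,0,0],1]
    - [[0.4,-3.8,0],[0,0,0],1]
    - [[0.4,-3.8,0],[0,0,0],1]
    - [[0.4,-3.8,0],[0,0,0],1]
    - [[0.4,-3.8,0],[0,0,0],1]
    - [[0.4,-3.8,0],[0,0,0],1]
    - [[0.4,-3.8,0],[0,0,0],1]
    - [[0.4,-3.8,0],[0,0,0],1]
    - [[0.4,-3.8,0],[0,0,0],1]
    - [[0.4,-3.8,0],[0,0,0],1]
    - [[0.4,-3.8,0],[0,0,0],1]
    - [[0.4,-3.8,0],[0,0,0],1]
    - [[0.4,-3.8,0],[0,0,0],1]
    - [[0.2,-2,0],[0,0,0],1]
    - [[0,0,0],[0,0,0],1]

```text
time: 2.9
tcp_pos: [0.5082, 0.128, 0.2806]
tool_rot: [-3.113, 0.421, 0.002]
force: [0.5, -0.4, -0.1]
width: -0.0
```

```bash
cat > st.py <<'E'
from h import *
from cell import sensors
from scipy.spatial.transform import Rotation as R
o=sensors.get_obs(); M=R.from_rotvec(o["tool_rot"]).as_matrix()
c=np.array([.5195,.1693]);yaw=-.2715;by=np.array([-np.sin(yaw),np.cos(yaw)]);bx=np.array([np.cos(yaw),np.sin(yaw)])
d=o["tcp_pos"][:2]-c
print("t",o["time"],"tcp",o["tcp_pos"],"box-frame x,y,z mm",1e3*np.array([d@bx,d@by,o["tcp_pos"][2]]),"Fbox",o["force"][:2]@bx,o["force"][:2]@by,o["force"][2])
E
python3 st.py; python3 - <<'E'
from cell import read_camera
import cv2
a=read_camera("top")[:,:,::-1];b=read_camera("side")[:,:,::-1]
cv2.imwrite("pics/m1.png",cv2.hconcat([cv2.resize(a,(400,300)),cv2.resize(b,(400,300))]))
cv2.imwrite("pics/m1s.png",cv2.resize(b[220:370,220:380],(640,600)))
E
```

```text
t 2.9 tcp [0.50823327 0.12798252 0.28056208] box-frame x,y,z mm [ 2.26362509e-01 -4.28254882e+01  2.80562076e+02] Fbox 0.5933689820797221 -0.28578971518276697 -0.13980565873216194
```

View pics/m1.png

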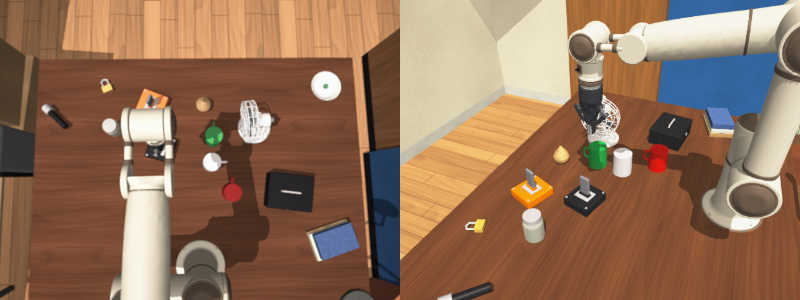

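View pics/m1s.png

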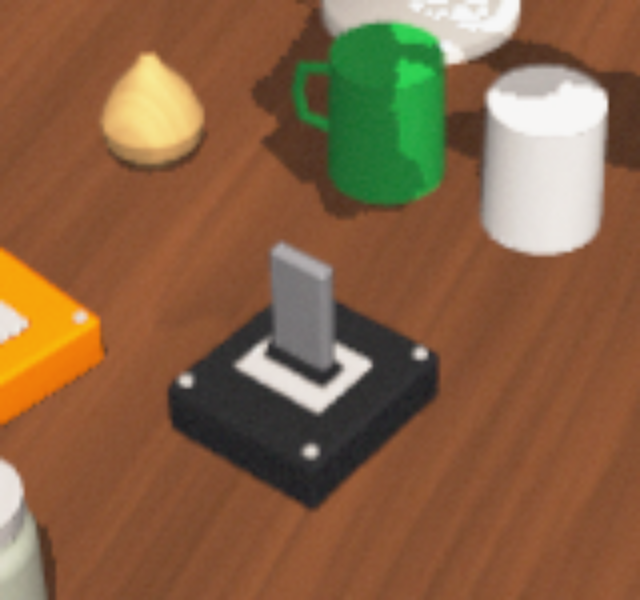

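Emit:
carry_out:
  rows:
    - [[0,0,2],[0,0,0],1]
    - [[0,0,4],[0,0,0],1]
    - [[0,0,4],[0,0,0],1]
    - [[0,0,4],[0,0,0],1]
    - [[0,0,3],[0,0,0],1]
    - [[0,0,1.4],[0,0,0],1]
    - [[0,0,0],[0,0,0],1]

```text
time: 3.7
tcp_pos: [0.5066, 0.125, 0.0956]
tool_rot: [3.111, -0.428, -0.007]
force: [0.2, 0.8, -0.1]
width: 0.0
```

```bash
python3 st.py; python3 - <<'E'
from h import *
print("tip",unproj("side",(295,283.8),.12))
from cell import read_camera
b=read_camera("side")[:,:,::-1]
cv2.imwrite("pics/m2s.png",cv2.resize(b[220:370,220:380],(640,600)))
E
```

```text
t 3.7 tcp [0.50661878 0.1249608  0.0955601 ] box-frame x,y,z mm [ -0.51863842 -46.16948463  95.56010012] Fbox -0.06132582985976254 0.8479359348169481 -0.07931071705041681
tip [0.51729185 0.16750414 0.12      ]
```

View pics/m2s.png

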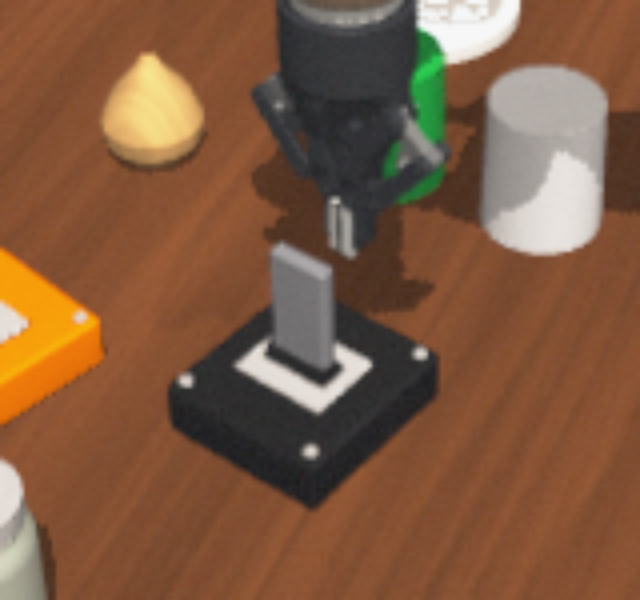

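Emit:
carry_out:
  rows:
    - [[0,-1,0],[0,0,0],1]
    - [[0,-1,0],[0,0,0],1]
    - [[0,-0.5,0],[0,0,0],1]
    - [[0,-0.5,0],[0,0,0],1]
    - [[0,0,0],[0,0,0],1]

```text
time: 4.25
tcp_pos: [0.5168, 0.1554, 0.0978]
tool_rot: [3.113, -0.424, 0.002]
force: [1.0, -1.5, 0.9]
width: -0.0
```

```bash
python3 st.py
```

```text
t 4.25 tcp [0.51682211 0.15543923 0.09779857] box-frame x,y,z mm [  1.13734375 -14.07119386  97.79856625] Fbox 1.387839701611715 -1.2183362730182028 0.9364329552922448
```

Emit:
carry_out:
  rows:
    - [[0,-0.5,0],[0,0,0],1]
    - [[0,-0.5,0],[0,0,0],1]
    - [[0,0,0],[0,0,0],1]

```text
time: 4.55
tcp_pos: [0.5191, 0.1643, 0.0973]
tool_rot: [3.112, -0.425, 0.0]
force: [-1.3, -3.5, 2.0]
width: -0.0002
```

```bash
python3 st.py
```

```text
t 4.55 tcp [0.5191357  0.16428444 0.09727529] box-frame x,y,z mm [ 0.99410106 -4.92953328 97.27529392] Fbox -0.29155096842235595 -3.687765934645605 2.0024651735885985
```

Emit:
carry_out:
  rows:
    - [[0,-0.4,0],[0,0,0],1]
    - [[0,0,0],[0,0,0],1]

```text
time: 4.75
tcp_pos: [0.52, 0.1676, 0.097]
tool_rot: [3.111, -0.425, -0.0]
force: [-1.1, -6.0, 0.1]
width: -0.0001
```

```bash
python3 st.py
```

```text
t 4.75 tcp [0.5200476  0.16761043 0.09700008] box-frame x,y,z mm [ 0.98064173 -1.48082681 97.00007526] Fbox 0.596557836224176 -6.070286739774157 0.14562289721650207
```

Emit:
carry_out:
  rows:
    - [[0,-0.2,0],[0,0,0],1]
    - [[0,0,0],[0,0,0],1]

```text
time: 4.95
tcp_pos: [0.5204, 0.1691, 0.0968]
tool_rot: [3.11, -0.425, -0.001]
force: [0.0, -5.8, -0.0]
width: -0.0001
```

```bash
python3 st.py
```

```text
t 4.95 tcp [0.52043889 0.16914913 0.09681726] box-frame x,y,z mm [ 0.94495769  0.10644433 96.81726223] Fbox 1.5597129332057673 -5.559628768102327 -0.0017400051216384105
```

Emit:
carry_out:
  rows:
    - [[0,-0.2,0],[0,0,0],1]
    - [[0,0,0],[0,0,0],1]

```text
time: 5.15
tcp_pos: [0.5208, 0.1708, 0.0966]
tool_rot: [3.11, -0.425, -0.001]
force: [0.4, -6.8, -1.5]
width: -0.0003
```

```bash
python3 st.py;  cat > snap.py <<'E'
import sys
from h import *
from cell import read_camera
a=read_camera("top")[:,:,::-1]; k=sys.argv[1]
cv2.imwrite(f"pics/{k}_raw.png",a)
cv2.imwrite(f"pics/{k}.png",cv2.resize(a[140:290,310:450],(560,600),interpolation=cv2.INTER_CUBIC))
E
python3 snap.py s1;python3 st.py
```

```text
t 5.15 tcp [0.52083426 0.17079046 0.09658192] box-frame x,y,z mm [ 0.88568143  1.79367717 96.58191667] Fbox 2.2131526944883637 -6.4547529144560984 -1.4787737049177656
t 5.2 tcp [0.52083314 0.17073049 0.09661408] box-frame x,y,z mm [ 0.90067903  1.73561202 96.61407949] Fbox 1.0070202394973167 -6.632552898545916 -2.152426219238297
```

View pics/s1.png

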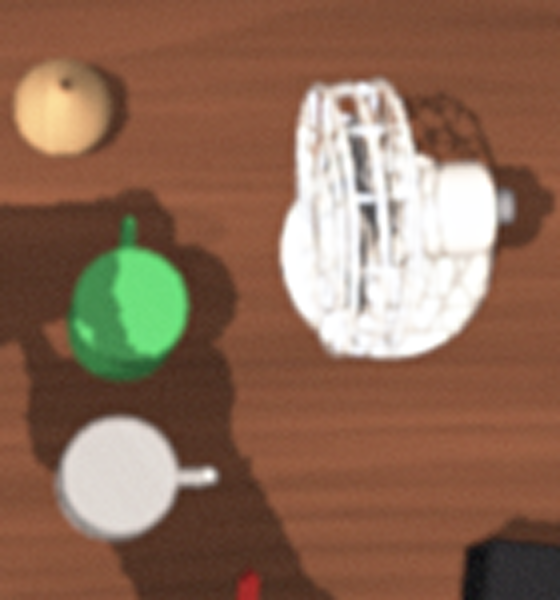

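Emit:
carry_out:
  rows:
    - [[0,-0.2,0],[0,0,0],1]
    - [[0,0,0],[0,0,0],1]

```text
time: 5.4
tcp_pos: [0.5212, 0.1725, 0.0964]
tool_rot: [3.109, -0.425, -0.002]
force: [0.1, -8.3, -1.7]
width: -0.0
```

```bash
python3 st.py; python3 snap.py s2; python3 st.py
```

```text
t 5.4 tcp [0.52120516 0.17247733 0.09642726] box-frame x,y,z mm [ 0.79060967  3.51822933 96.42726157] Fbox 2.319787734307679 -7.949977275635078 -1.7352438958955283
t 5.45 tcp [0.52117235 0.17241623 0.09642207] box-frame x,y,z mm [ 0.77539149  3.45056728 96.42206829] Fbox 3.3347543084010316 -8.41119201551387 -2.3508005005944086
```

View pics/s2.png

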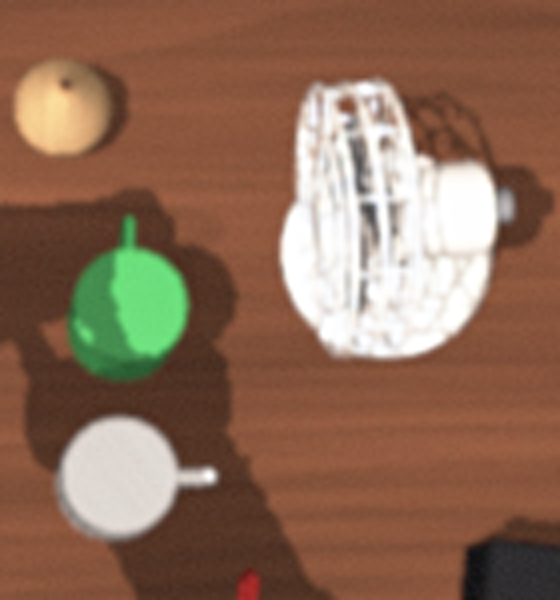

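Emit:
carry_out:
  rows:
    - [[0,-0.1,0],[0,0,0],1]
    - [[0,0,0],[0,0,0],1]
    - [[0,0,0],[0,0,0],1]
    - [[0,0,0],[0,0,0],1]

```text
time: 5.85
tcp_pos: [0.5214, 0.1732, 0.0963]
tool_rot: [3.109, -0.426, -0.002]
force: [-0.0, -9.0, -1.7]
width: -0.0001
```

```bash
python3 st.py; python3 snap.py s3; python3 st.py
```

```text
t 5.85 tcp [0.52135885 0.17317187 0.09631994] box-frame x,y,z mm [ 0.75241432  4.22854109 96.31993746] Fbox 2.3768965169051577 -8.645155627408007 -1.7095993785622015
t 5.9 tcp [0.52136688 0.17317402 0.09633589] box-frame x,y,z mm [ 0.75957524  4.23277268 96.33588982] Fbox 3.1199199420818524 -7.358182444173047 -2.3867080954308055
```

View pics/s3.png

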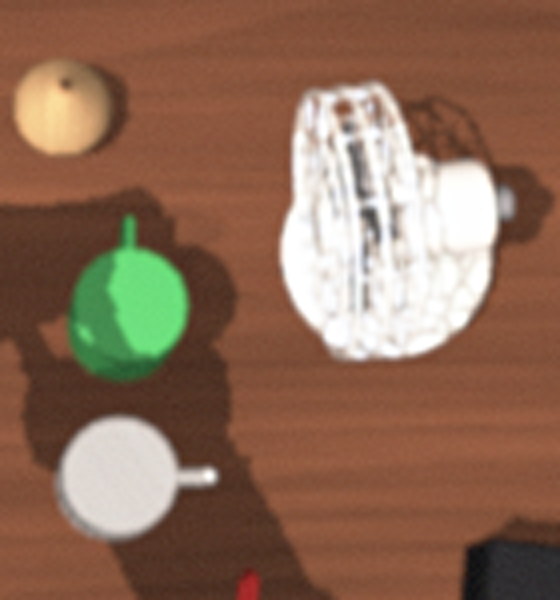

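Emit:
carry_out:
  rows:
    - [[0,0,0],[0,0,0],1]
    - [[0,0,0],[0,0,0],1]
    - [[0,0,0],[0,0,0],1]
    - [[0,0,0],[0,0,0],1]
    - [[0,0,0],[0,0,0],1]
    - [[0,0,0],[0,0,0],1]
    - [[0,0,0],[0,0,0],1]
    - [[0,0,0],[0,0,0],1]
    - [[0,0,0],[0,0,0],1]
    - [[0,0,0],[0,0,0],1]

```text
time: 6.9
tcp_pos: [0.5214, 0.1732, 0.0963]
tool_rot: [3.109, -0.426, -0.002]
force: [0.4, -9.1, -2.3]
width: -0.0
```

```bash
python3 st.py; python3 snap.py s4; python3 st.py
```

```text
t 6.9 tcp [0.52135511 0.17318407 0.09634061] box-frame x,y,z mm [ 0.74553477  4.23929338 96.340605  ] Fbox 2.8379476092848845 -8.655914134840671 -2.280423369548746
t 6.95 tcp [0.52134927 0.17317141 0.09632286] box-frame x,y,z mm [ 0.74330527  4.22553133 96.32285566] Fbox 1.8801408792639014 -8.272348158792228 -2.514974899935066
```

View pics/s4.png

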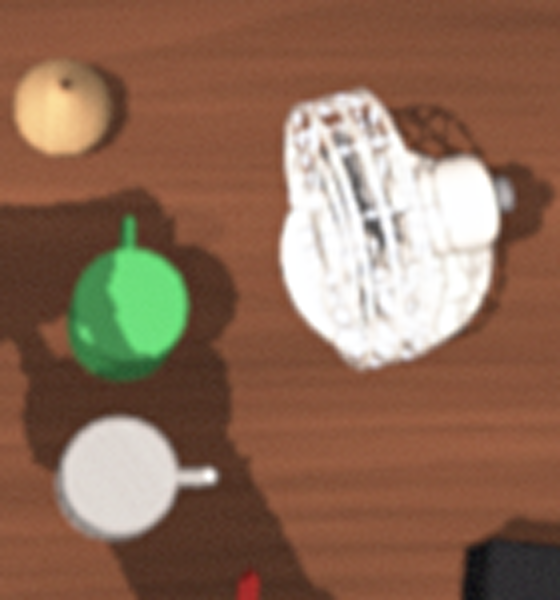

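Emit:
carry_out:
  rows:
    - [[0,0,0],[0,0,0],1]
    - [[0,0,0],[0,0,0],1]
    - [[0,0,0],[0,0,0],1]
    - [[0,0,0],[0,0,0],1]
    - [[0,0,0],[0,0,0],1]
    - [[0,0,0],[0,0,0],1]
    - [[0,0,0],[0,0,0],1]
    - [[0,0,0],[0,0,0],1]
    - [[0,0,0],[0,0,0],1]
    - [[0,0,0],[0,0,0],1]

```text
time: 7.95
tcp_pos: [0.5214, 0.1732, 0.0963]
tool_rot: [3.109, -0.426, -0.002]
force: [-0.4, -8.3, -3.5]
width: -0.0002
```

```bash
python3 st.py; python3 snap.py s5; python3 - <<'E'
from h import *
ax=(.612,-.259)
ims=[]
for k,th in(("top0",1.68),("s4_raw",1.85),("s5_raw",1.98)):
    ims.append(fan_draw(cv2.imread(f"pics/{k}.png"),"top",ax,th,(378,145,448,245),3.7))
cv2.imwrite("pics/o5.png",np.hstack(ims)); print(ims[0].shape)
E
```

```text
t 7.95 tcp [0.52135357 0.17318643 0.09633213] box-frame x,y,z mm [ 0.74342482  4.2411515  96.3321315 ] Fbox 1.8630957973366964 -8.102341308926011 -3.453961240727697
(370, 259, 3)
```

View pics/o5.png

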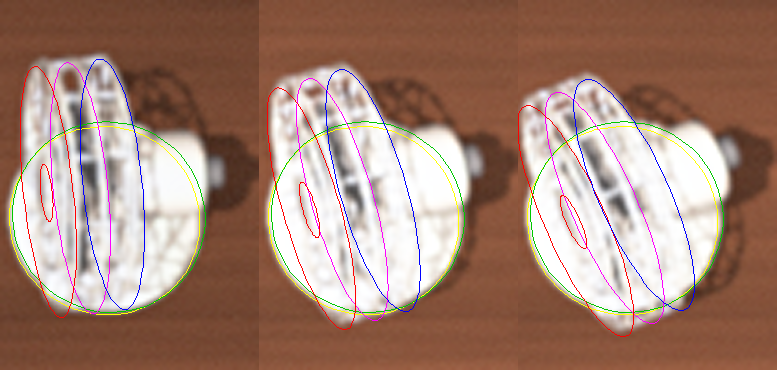

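View pics/s5.png

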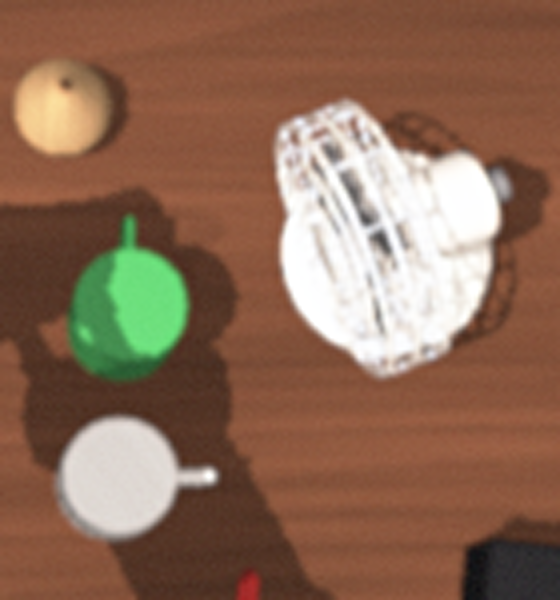

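Emit:
carry_out:
  rows:
    - [[0,0,0],[0,0,0],1]
    - [[0,0,0],[0,0,0],1]
    - [[0,0,0],[0,0,0],1]
    - [[0,0,0],[0,0,0],1]
    - [[0,0,0],[0,0,0],1]
    - [[0,0,0],[0,0,0],1]
    - [[0,0,0],[0,0,0],1]
    - [[0,0,0],[0,0,0],1]
    - [[0,0,0],[0,0,0],1]
    - [[0,0,0],[0,0,0],1]
    - [[0,0,0],[0,0,0],1]
    - [[0,0,0],[0,0,0],1]
    - [[0,0,0],[0,0,0],1]

```text
time: 9.3
tcp_pos: [0.5213, 0.1732, 0.0963]
tool_rot: [3.109, -0.426, -0.002]
force: [-0.1, -8.5, -2.2]
width: -0.0001
```

```bash
python3 st.py; python3 snap.py s6; python3 - <<'E'
from h import *
from cell import read_camera
b=read_camera("side")[:,:,::-1].copy(); cv2.imwrite("pics/s6side_raw.png",b)
ax=(.612,-.259); ims=[]
im=cv2.imread("pics/s6_raw.png")
for th in(2.08,2.16,2.24):
    ims.append(fan_draw(im,"top",ax,th,(378,145,448,245),3.7))
cv2.imwrite("pics/o6.png",np.hstack(ims))
cv2.imwrite("pics/s6side.png",cv2.resize(b[140:290,270:420],(600,600),interpolation=cv2.INTER_CUBIC))
cv2.imwrite("pics/s6big.png",cv2.resize(im[150:250,370:450],(640,800),interpolation=cv2.INTER_CUBIC)[:600])
E
```

```text
t 9.3 tcp [0.52133363 0.17319992 0.09631064] box-frame x,y,z mm [ 0.7205989  4.2488043 96.3106428] Fbox 2.15534704772581 -8.21426651780565 -2.162967899336573
```

View pics/o6.png

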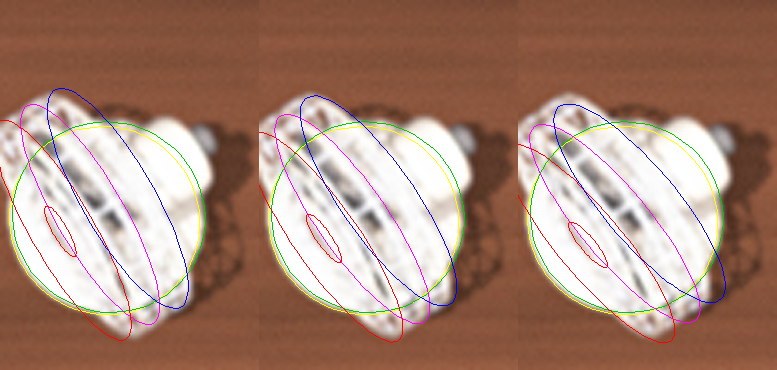

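View pics/s6.png

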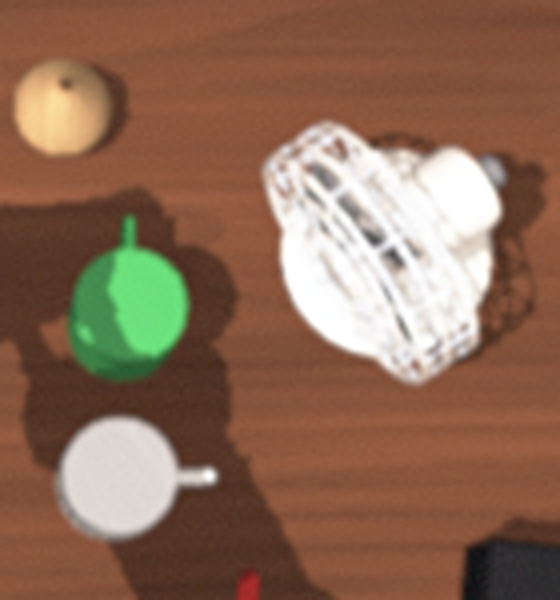

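View pics/s6side.png

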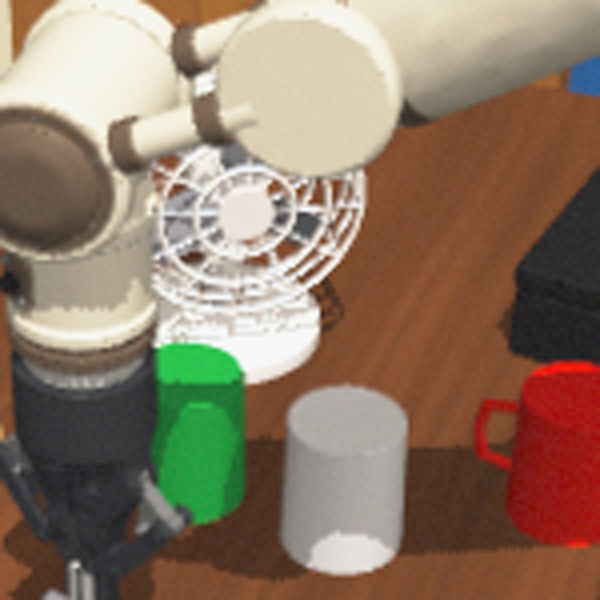

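```bash
python3 - <<'E'
from h import *
m=np.array([.4487,-.0565])
hubs=[unproj("side",(319.8,191.9),.145)[:2],unproj("side",(330.9,192.9),.145)[:2]]
tails=[unproj("top",(435.8,191.2),.145)[:2],unproj("top",(310+493/4-.4,140+168/4-.4),.145)[:2]]
cans=[unproj("top",(310+467/4-.4,140+206/4-.4),.145)[:2],unproj("top",(310+461/4-.4,140+193/4-.4),.145)[:2]]
for h,t in zip(hubs,tails): print("hub",h,"tail",t,"head",np.arctan2(*(h-t)[::-1]),"want from tail",np.arctan2(*(m-t)[::-1]))
# rotation centre consistency
for ax in((.612,-.259),(.613,-.2595),(.610,-.262)):
  ax=np.array(ax); print(ax,[ (np.hypot(*(h-ax)),np.arctan2(*(h-ax)[::-1])) for h in hubs],[(np.hypot(*(t-ax)),np.arctan2(*(ax-t)[::-1])) for t in tails],np.arctan2(*(m-ax)[::-1]))
E
```

```text
hub [ 0.60072085 -0.18957538] tail [ 0.61704007 -0.30639294] head 1.7095964221547317 want from tail 2.163617130065673
hub [ 0.57053375 -0.19624798] tail [ 0.64240518 -0.2998337 ] head 2.177372920958798 want from tail 2.243122560169058
[ 0.612 -0.259] [(np.float64(0.07033489766364881), np.float64(1.7318552873932198)), (np.float64(0.07521479849215344), np.float64(2.1547231792956523))] [(np.float64(0.047660178338487943), np.float64(1.6767445234306244)), (np.float64(0.05091037120578502), np.float64(2.210838952925635))] 2.2494395125239066
[ 0.613  -0.2595] [(np.float64(0.07099458262482619), np.float64(1.7446295142892292)), (np.float64(0.07618530323000984), np.float64(2.162056050541616))] [(np.float64(0.04706664983991708), np.float64(1.6567392649971122)), (np.float64(0.049914645497368425), np.float64(2.2007524539172993))] 2.2512183465191957
[ 0.61  -0.262] [(np.float64(0.07301663482719543), np.float64(1.6982236416567849)), (np.float64(0.07668711141169943), np.float64(2.1113839300195494))] [(np.float64(0.04494769473120686), np.float64(1.7280719303648913)), (np.float64(0.049814500344880976), np.float64(2.279061360106703))] 2.236271078801629
```

Emit:
carry_out:
  rows:
    - [[0,0,0],[0,0,0],1]
    - [[0,0,0],[0,0,0],1]
    - [[0,0,0],[0,0,0],1]
    - [[0,1,0],[0,0,0],1]
    - [[0,1.5,0],[0,0,0],1]
    - [[0,1.5,0],[0,0,0],1]
    - [[0,1,0],[0,0,0],1]
    - [[0,0,0],[0,0,0],1]
    - [[0,0,0],[0,0,0],1]

```text
time: 10.3
tcp_pos: [0.5086, 0.1268, 0.0973]
tool_rot: [-3.112, 0.427, -0.0]
force: [-0.1, -0.3, 0.4]
width: -0.0001
```

```bash
python3 st.py; python3 snap.py s7; python3 - <<'E'
from h import *
from cell import read_camera
b=read_camera("side")[:,:,::-1].copy(); cv2.imwrite("pics/s7side_raw.png",b)
cv2.imwrite("pics/s7side.png",cv2.resize(b[140:290,270:420],(600,600),interpolation=cv2.INTER_CUBIC))
cv2.imwrite("pics/s7full.png",b)
E
```

```text
t 10.3 tcp [0.50855807 0.12679282 0.09733076] box-frame x,y,z mm [  0.85831362 -43.88450621  97.33076291] Fbox 0.0011598850779108855 -0.35500445807017256 0.43685639835584156
```

View pics/s7.png

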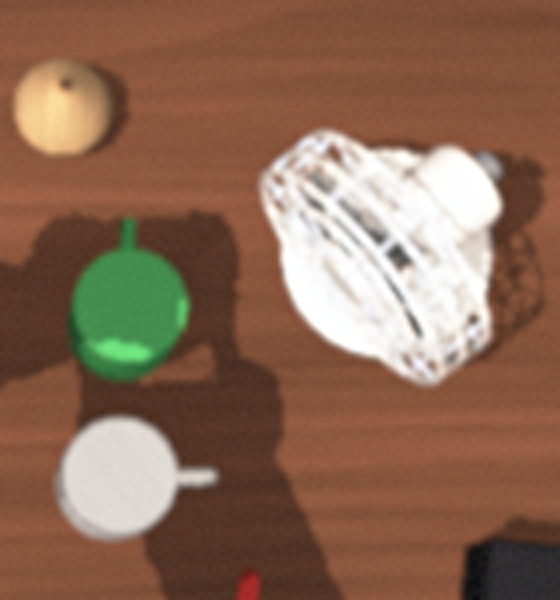

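View pics/s7side.png

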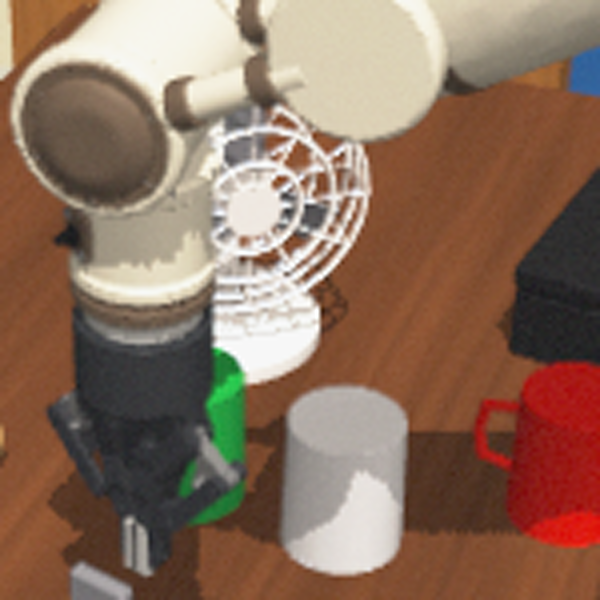

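View pics/s7full.png

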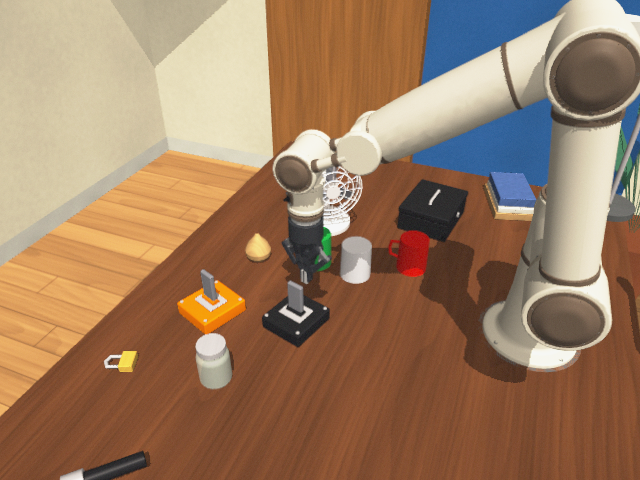

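The paddle is upright again. The fan hub is at crop (255,208) in the side view, and the tail is at crop (489,163) in the top view. Next I'll work out the final heading and lift the arm clear for unobstructed views.

Emit:
carry_out:
  rows:
    - [[0,0,-2],[0,0,0],1]
    - [[0,0,-4],[0,0,0],1]
    - [[0,0,-4],[0,0,0],1]
    - [[0,0,-4],[0,0,0],1]
    - [[0,0,-4],[0,0,0],1]
    - [[0,0,-2],[0,0,0],1]
    - [[0,0,0],[0,0,0],1]
    - [[0,0,0],[0,0,0],1]

```text
time: 11.2
tcp_pos: [0.5085, 0.1272, 0.2968]
tool_rot: [-3.113, 0.425, 0.0]
force: [0.1, -0.1, -0.3]
width: -0.0
```

```bash
python3 snap.py s8; python3 - <<'E'
from h import *
from cell import read_camera
b=read_camera("side")[:,:,::-1].copy(); cv2.imwrite("pics/s8side_raw.png",b)
m=np.array([.4487,-.0565])
h=unproj("side",(270+255/4-.4,140+208/4-.4),.145)[:2]
t=unproj("top",(310+489/4-.4,140+163/4-.4),.145)[:2]
u=(h-t)/np.hypot(*(h-t)); print(h,t,np.arctan2(*u[::-1]),"off mm",1e3*(u[0]*(m-h)[1]-u[1]*(m-h)[0]))
ax=np.array((.612,-.259)); print("ax-hub",np.arctan2(*(h-ax)[::-1]),"tail-ax",np.arctan2(*(ax-t)[::-1]),"want",np.arctan2(*(m-ax)[::-1]))
im=cv2.imread("pics/s8_raw.png")
a=fan_draw(im,"top",ax,2.25,(370,145,445,250),5)
s=fan_draw(b,"side",ax,2.25,(290,145,370,250),5)
out=np.hstack([a,s]);print(out.shape);cv2.imwrite("pics/o8.png",out)
E
```

```text
[ 0.56680798 -0.20550118] [ 0.64573306 -0.29737353] 2.2805343709308636 off mm -7.5056437177435935
ax-hub 2.272222493348971 tail-ax 2.2919274448584854 want 2.2494395125239066
(525, 775, 3)
```

View pics/o8.png

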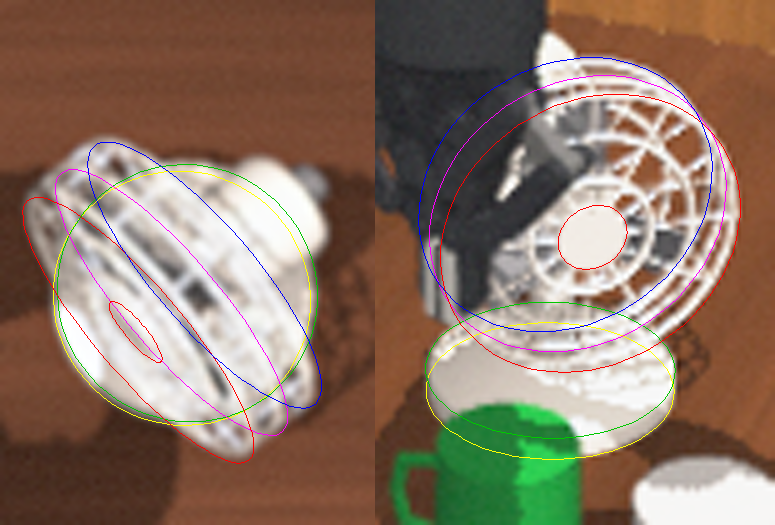

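View pics/s8side_raw.png

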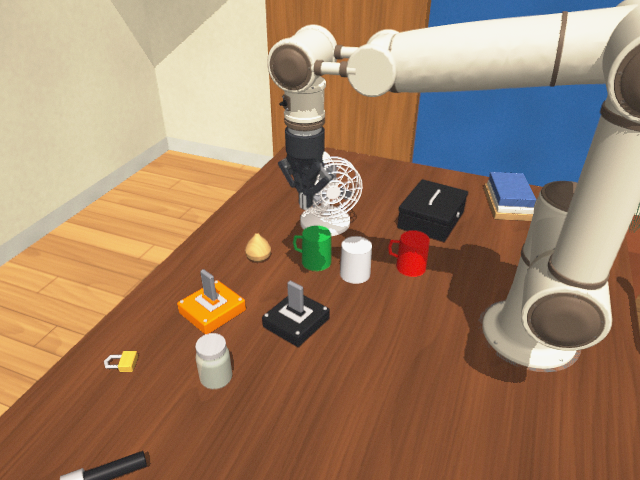

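The 2.25 rad model lies on the hub and grille in both views. The blowing line passes about 7 mm from the mug axis, the hub hasn't moved between the last two pictures, and the paddle is upright. I'm handing in.

```bash
python3 -c "
from cell import arm
print(arm.hand_in())"
```

```text
the job is handed in; nothing more can be done
None
```

The fan now points at the grey aluminium mug, and the job is handed in at about 11.3 s. With shut fingers I pushed the black box's paddle to its +y side until it read about 8–9 N near its stop, well under the 20 N limit. I held it there for roughly 4 s while the head turned anticlockwise, about 0.57 rad. Then I let the paddle spring back and lifted the arm clear.

- **Aim:** the measured heading is about 2.25–2.29 rad, against 2.25 rad wanted. The blowing line passes about 7 mm from the mug's axis; 28 mm is allowed.
- **Disagreement:** heading estimates from the hub, the tail and the outline overlay differed by up to 0.04 rad, about 10 mm at the mug. That still fits within the limit.
- **Other checks:** the paddle looks upright, and the hub had not moved between the last two pictures. The mug and the other things appear unmoved by eye; I did not re-measure them. The wrist force read near zero once the arm was clear.

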